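Run a cycle on the marking machine

TASK

Start a cycle of the desktop marking machine from its grey control box with the row of four coloured buttons: press the blue button (clamp) fully down and let it spring back up, then press the green button (start) fully down and let it spring back up. Press only one button at a time, and do not push the yellow or red buttons at all.

Things in the scene. Friction and masses are not known exactly. Their poses are not given: they have to be found in the camera images.
- blue_top (a point): Centre of the flat top face of the dark blue button's round cap, 77 mm above the table while up; z is up. Cap 32 mm in diameter in a collar 48 mm wide and 12 mm high. It moves straight down: starts at 1.5 N, fully down after 6 mm at 5 N, springs back by itself. It counts as pressed when 4 mm or more down for 0.1 s.
- green_top (a point): Centre of the flat top face of the green button's round cap, 77 mm above the table while up; z is up. Same size and spring as the blue one. The four buttons stand in one row, 70 mm apart between centres, in an order that changes.
- yellow_top (a point): Centre of the flat top face of the yellow button's round cap, 77 mm above the table while up; z is up. Same size and spring as the blue one. Not to be pushed. The buttons stand on the level top of a fixed grey box, 120 x 300 x 55 mm high, whose place and heading change.
- red_top (a point): Centre of the flat top face of the red button's round cap, 77 mm above the table while up; z is up. Same size and spring as the blue one. Not to be pushed.

How it is judged:
On the way, in this order (a step that is already met when the one before it is completed fails the run):
1. the blue button is pressed down (4 mm or more of its 6 mm), the green one up (distance of blue_top from where it was at the start of the episode above 0.004 m and distance of green_top from where it was at the start of the episode below 0.002 m), for 0.1 s.
2. the blue button has sprung back up (within 2 mm), the green one still up (distance of each of blue_top, green_top from where it was at the start of the episode below 0.002 m), for 0.1 s.
3. the green button is pressed down (4 mm or more of its 6 mm), the blue one up (distance of green_top from where it was at the start of the episode above 0.004 m and distance of blue_top from where it was at the start of the episode below 0.002 m), for 0.1 s.
At the end, for the whole second after the job is handed in: all four buttons are up again, each within 2 mm of its rest height, after blue and then green have been pressed (all of step 2 and distance of each of yellow_top, red_top from where it was at the start of the episode below 0.002 m); the robot touches nothing.
It fails at once if the red button is pushed down more than 2 mm (distance of red_top from where it was at the start of the episode above 0.002 m).
It fails at once if the yellow button is pushed down more than 2 mm (distance of yellow_top from where it was at the start of the episode above 0.002 m).
It fails at once if blue and green are pushed down (more than 2 mm) at the same time (distance of each of blue_top, green_top from where it was at the start of the episode above 0.002 m).
It also fails if it takes over 32 s, if anything falls off the work surface, if the arm or the gripper's body presses on something with over 40 N, if the wrist force passes 120 N, or if a joint passes its speed limit or range.

ROBOT

A 6-joint arm with a two-finger parallel gripper is mounted at the origin on the work surface. World frame = base frame: x ahead of the robot, y to its left, z up, the work surface at z = 0. Lengths are in m, angles in rad, forces in N, time in s.
With the tool pointing down it reaches from about 0.4 to 0.825 m from the base axis. Payload 7 kg.
Tool frame: the origin (TCP) lies midway between the tips of the shut fingers; the grasp point (between the pads) lies hold_point_z behind it (hold_point_z is the distance from the TCP to the grasp point, in m); z points along the fingers, y is the line along which they close (so a half turn about z gives the same grasp; the last joint's range is limited). The gripper opens to 88 mm and grips with 3 to 60 N. Pads are 19 mm wide; open, the fingers measure 130 mm over their backs; the gripper's body (78 mm by 193 mm) begins 47 mm behind the grasp point.
Start: joints at [0.288, 0.359, 0.012, 0, -1.224, -0.288], TCP at [0.675, -0, 0.198] pointing down, gripper open.
Joint ranges: [-3.07, 3.07], [-1.43, 2.12], [-1.02, 1.25], [-3.03, 1.67], [-3.05, -0], [-3.03, 3.03]. Speed limits (rad/s): [2.39, 2.39, 3.01, 3.14, 3.14, 3.14].

INTERFACE

Orientations are given as [roll, pitch, yaw] about the fixed x, y, z axes, in that order (R = Rz(yaw) Ry(pitch) Rx(roll)).
In Python, from station import * gives the robot as it stands.
- The arm moves only by the tool apply_moves, never from a script. Its argument "steps" is a list of rows, each an object with "translation": the shift along the world's x, y, z scaled (see below), a list of three; "rotation": the turn, a rotation vector about the world's x, y, z scaled (see below), a list of three. A call has exactly 10 rows; each row is the pose to reach, as a shift and turn from the pose commanded when the call began; what a row does not reach only later rows make up. The controller multiplies each number of a shift by 250 mm and each number of a turn by 30 degrees. A row lasts 1/12 s, in which the tool goes at most 41.7 mm and 7.16 degrees, less where a joint would pass 70% of its speed; a pose out of reach is approached as far as the arm can. A call with a number of a shift or a turn outside -1 to 1 is refused whole. A call with a gripper value outside its range is refused whole. "jaw" is the closure, from -1 (fully open) to 1 (shut), so that 0 is half open, set as the call begins (left out, the last holds). The fingers move at their own pace and stop on an object; "newtons" is the grip in N (left out, the last holds). Time passes only in rows, so rows that repeat a pose let the fingers close, or fill a call up. It gives the time, the measured TCP pose, the force, the opening and the grip force at its end, in the units of the state.
- get_state(): the state, without advancing time (a new reading comes with each control period).
- grab_frame(name): name is "scene" or "side" or "wrist"; returns the picture (480x640x3 uint8, blue, green, red); there is no depth.
- camera_model(name): a dict with "fx", "fy", "cx", "cy" (pixels), "k1" (the pictures are not rectified: a ray, as slopes to the right and down, at radius r is drawn at 1 + k1 r^2 times it, then the intrinsics apply), "xyz" and "rotation" of the camera in the world. Camera axes: x right, y down, z forward; pixel columns grow to the right and rows downward; lengths in m; the calibration is good to about 2 mm. A picture is of the moment at which its call begins: read the wrist's pose just before it. camera_model takes no time and is no camera call; for the wrist camera it gives the pose at the moment of the call.
- job_done(): hands the job in; it is judged then, once.
The state is a dict: "t": time; "q": joint angles; "qd": joint speeds; "joint_efforts": joint torques, N m; "eef_pos": TCP position; "ee_rot": TCP orientation; "force": force on the tool from outside, world axes, zero at the start; "moment": the same for the moment, N m; "width": finger opening in m; "gripper_force": force on a finger pad.
Only numpy, scipy, OpenCV 4.12 (cv2) and the standard library are available. Lean on these libraries where they do the work, as an engineer would, in place of code of your own. Each camera call takes 0.05 s, during which the arm holds its last target. There are 200 camera calls.

## Working session

There is one attempt and no reset: what is moved stays moved. The work goes in short steps, Python scripts to look and compute and a tool call to move; the robot and the scene stay as the last step left them, time stands still between calls to the robot, and variables do not carry over. Pictures are saved under pics/ and viewed, at most 10 in all, crops included, and the job is handed in when it is done.

Besides the shell and the picture viewer there is one more tool, called by a JSON object that holds its "op" and its "data". apply_moves: Moves the arm, as the interface text tells. Shifts and turns lie within -1 to 1; 1 stands for 250 mm of shift or 30 degrees of turn. Its arguments: {"type":"object","properties":{"steps":{"type":"array"},"jaw":{"type":"number"},"newtons":{"type":"number"}},"required":["steps"]}

```bash
mkdir -p pics; cat > h.py <<'E'
from station import *
import numpy as np, cv2
def ray(c,u,v):
    K=np.array([[c['fx'],0,c['cx']],[0,c['fy'],c['cy']],[0,0,1.]])
    # drawn = s*(1+k1 r^2)
    p=cv2.undistortPoints(np.array([[[u,v]]],float),K,np.array([c['k1'],0,0,0,0.]))[0,0]
    R=np.array(c['rotation'])
    if R.shape!=(3,3):
        from scipy.spatial.transform import Rotation as Ro
        R=Ro.from_euler('xyz',R).as_matrix()
    return np.array(c['xyz']),R@np.array([p[0],p[1],1])
def onz(c,u,v,z):
    o,d=ray(c,u,v); return o+d*(z-o[2])/d[2]
H={'blue':[(100,130)],'green':[(45,85)],'yellow':[(20,35)],'red':[(0,8),(172,180)]}
def find(img,c,z=0.077):
    h=cv2.cvtColor(img,cv2.COLOR_BGR2HSV)
    for n,rs in H.items():
        m=sum(cv2.inRange(h,(a,90,40),(b,255,255)) for a,b in rs)
        m=cv2.morphologyEx(m.astype(np.uint8),cv2.MORPH_OPEN,np.ones((3,3)))
        k,l,s,ce=cv2.connectedComponentsWithStats(m)
        for i in sorted(range(1,k),key=lambda i:-s[i,4])[:3]:
            if s[i,4]>60: print(n,s[i],ce[i].round(1),onz(c,*ce[i],z).round(4))
E
python3 - <<'E'
from h import *
s=get_state();print({k:s[k] for k in('t','eef_pos','ee_rot','width','force')})
ims=[]
for n in('scene','side','wrist'):
    c=camera_model(n);im=grab_frame(n);print(n,c);find(im,c);ims.append(im)
cv2.imwrite('pics/a.png',np.hstack([cv2.resize(i,(400,300)) for i in ims[:2]]))
cv2.imwrite('pics/w.png',ims[2])
E
```

```text
{'t': 0.0, 'eef_pos': array([ 6.74452662e-01, -6.52769039e-05,  1.97250526e-01]), 'ee_rot': array([ 3.13993554e+00, -1.72977599e-04, -1.57089710e+00]), 'width': 0.08778126265181989, 'force': array([ 0.79458203, -0.55335678,  0.59684815])}
scene {'fx': 589.6465567069833, 'fy': 589.6465567069833, 'cx': 316.6583738928861, 'cy': 235.80351732328245, 'k1': 0.002562719789823144, 'xyz': array([0.90913085, 0.32579436, 0.5771474 ]), 'rotation': array([-2.37883093,  0.01618456,  2.27963386])}
blue [313 263  28  26 599] [326.3 275.6] [0.5908 0.0561 0.077 ]
green [268 234  26  24 458] [281.1 244.8] [ 0.5887 -0.0138  0.077 ]
yellow [417 330  31  31 786] [432.  345.4] [0.5926 0.1945 0.077 ]
red [362 295  30  28 690] [376.3 308.6] [0.5917 0.1252 0.077 ]
side {'fx': 465.8236474396754, 'fy': 465.8236474396754, 'cx': 322.72900387499885, 'cy': 244.47692114823298, 'k1': -0.02680479645090104, 'xyz': array([ 0.52749367, -0.47832045,  0.50581341]), 'rotation': array([-2.23527474, -0.0036671 , -0.08599225])}
blue [321 245  21  18 314] [331.2 253.3] [0.5865 0.0452 0.077 ]
green [325 276  22  20 367] [335.6 28
[... 223 characters left out ...]
 ]
wrist {'fx': 400.9094537663578, 'fy': 400.9094537663578, 'cx': 321.9149752491336, 'cy': 244.45667785839052, 'k1': -0.035450273796818664, 'xyz': array([ 0.67450332, -0.08065387,  0.3828184 ]), 'rotation': array([ 2.83810702e+00, -1.32343462e-03,  3.14112174e+00])}
blue [ 407  267   38   37 1001] [424.6 283.3] [0.5893 0.0489 0.077 ]
green [ 414  185   40   39 1237] [433.3 203.7] [ 0.5875 -0.018   0.077 ]
yellow [   11     0   337   347 48868] [185.4 163.6] [ 0.7772 -0.049   0.077 ]
yellow [  442     0   198   176 26481] [543.4  70. ] [ 0.5157 -0.1155  0.077 ]
yellow [ 481  236  159  101 7340] [571.7 279.8] [0.4655 0.0462 0.077 ]
red [405 340  22   8 151] [416.2 343.8] [0.5921 0.1058 0.077 ]
```

View pics/a.png

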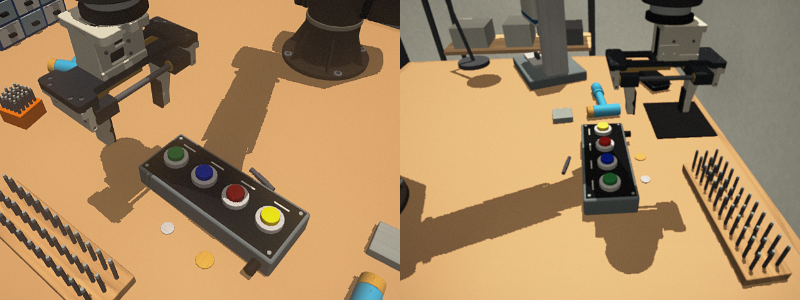

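View pics/w.png

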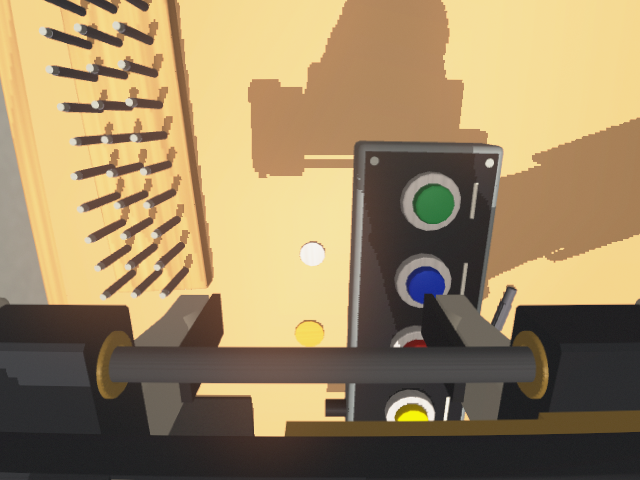

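The pictures show the row from -y to +y as green (433,204 in the wrist view), blue (425,283), red, yellow. It is aligned nearly along world y. The scene and side estimates bracket blue at about (0.589, 0.050) and green at about (0.587, -0.019). The spacing is about 70 mm, as given. Next I'll shut the fingers, go above blue and look again.

{"op": "apply_moves", "data": {"jaw": 1, "newtons": 20, "steps": [{"translation": [-0.1, 0.06, 0], "rotation": [0, 0, 0]}, {"translation": [-0.22, 0.13, 0], "rotation": [0, 0, 0]}, {"translation": [-0.342, 0.2, 0], "rotation": [0, 0, 0]}, {"translation": [-0.342, 0.2, 0], "rotation": [0, 0, 0]}, {"translation": [-0.342, 0.2, 0], "rotation": [0, 0, 0]}, {"translation": [-0.342, 0.2, -0.08], "rotation": [0, 0, 0]}, {"translation": [-0.342, 0.2, -0.16], "rotation": [0, 0, 0]}, {"translation": [-0.342, 0.2, -0.24], "rotation": [0, 0, 0]}, {"translation": [-0.342, 0.2, -0.24], "rotation": [0, 0, 0]}, {"translation": [-0.342, 0.2, -0.24], "rotation": [0, 0, 0]}]}}

```text
t: 0.98
eef_pos: [0.5894, 0.0493, 0.1373]
ee_rot: [3.139, -0.001, -1.571]
force: [-0.3, 1.0, 0.7]
width: 0.0268
gripper_force: 0.0
```

```bash
python3 - <<'E'
from h import *
s=get_state();print({k:s[k] for k in('t','eef_pos','ee_rot','width','force')})
for n in('wrist','scene'):
    c=camera_model(n);im=grab_frame(n);print(n);find(im,c);cv2.imwrite(f'pics/b_{n}.png',im)
E
```

```text
{'t': 0.9833, 'eef_pos': array([0.58941775, 0.04931536, 0.13730403]), 'ee_rot': array([ 3.13923319e+00, -1.33430989e-03, -1.57119578e+00]), 'width': 0.026771531704970104, 'force': array([-0.25546232,  1.02330922,  0.67886936])}
wrist
blue [ 302  229   47   47 1765] [325.3 252.2] [0.5869 0.0508 0.077 ]
green [ 302  119   51   51 2053] [327.2 144. ] [ 0.5858 -0.0172  0.077 ]
yellow [    0     0   340   345 53770] [140.7 149. ] [ 0.6983 -0.0148  0.077 ]
yellow [  457     0   183   197 27426] [549.1  79.6] [ 0.4574 -0.0542  0.077 ]
yellow [ 537  259  103   86 6150] [591.9 307.5] [0.403  0.0914 0.077 ]
red [303 323  43  25 889] [323.9 336.7] [0.5877 0.1126 0.077 ]
scene
blue [313 263  28  26 596] [326.3 275.5] [0.5907 0.0561 0.077 ]
green [268 234  27  24 513] [280.9 245.7] [ 0.5899 -0.0131  0.077 ]
yellow [416 330  33  31 792] [432.  345.4] [0.5925 0.1945 0.077 ]
red [362 295  30  28 685] [376.4 308.6] [0.5916 0.1253 0.077 ]
```

View pics/b_wrist.png

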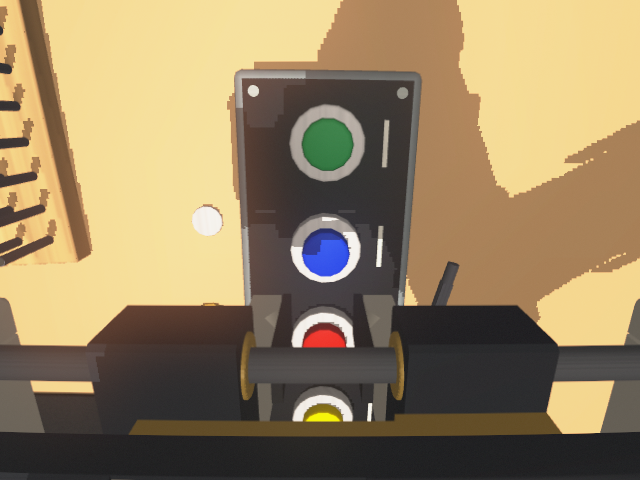

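View pics/b_scene.png

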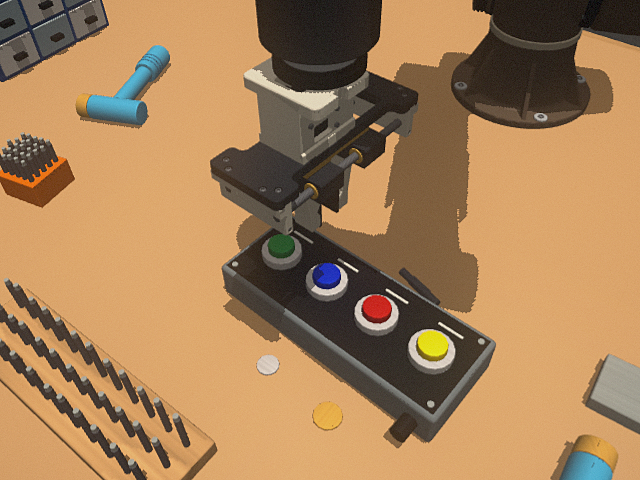

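Wrist view: blue cap centre is at pixel (325,252), giving (0.587, 0.051), and green is at (327,144), giving (0.586, -0.018). The jaws were still closing (27 mm opening). The TCP is within 3 mm of blue, so I'll correct that and press.

{"op": "apply_moves", "data": {"jaw": 1, "steps": [{"translation": [-0.008, 0.006, 0], "rotation": [0, 0, 0]}, {"translation": [-0.008, 0.006, 0], "rotation": [0, 0, 0]}, {"translation": [-0.008, 0.006, 0], "rotation": [0, 0, 0]}, {"translation": [-0.008, 0.006, -0.06], "rotation": [0, 0, 0]}, {"translation": [-0.008, 0.006, -0.12], "rotation": [0, 0, 0]}, {"translation": [-0.008, 0.006, -0.18], "rotation": [0, 0, 0]}, {"translation": [-0.008, 0.006, -0.23], "rotation": [0, 0, 0]}, {"translation": [-0.008, 0.006, -0.262], "rotation": [0, 0, 0]}, {"translation": [-0.008, 0.006, -0.262], "rotation": [0, 0, 0]}, {"translation": [-0.008, 0.006, -0.262], "rotation": [0, 0, 0]}]}}

```text
t: 1.92
eef_pos: [0.5876, 0.0515, 0.0729]
ee_rot: [3.142, -0.0, -1.571]
force: [-0.5, -0.7, 0.1]
width: 0.0003
gripper_force: 0.0
```

{"op": "apply_moves", "data": {"steps": [{"translation": [0, 0, 0], "rotation": [0, 0, 0]}, {"translation": [0, 0, 0], "rotation": [0, 0, 0]}, {"translation": [0, 0, 0], "rotation": [0, 0, 0]}, {"translation": [0, 0, 0], "rotation": [0, 0, 0]}, {"translation": [0, 0, 0], "rotation": [0, 0, 0]}, {"translation": [0, 0, 0], "rotation": [0, 0, 0]}, {"translation": [0, 0, 0], "rotation": [0, 0, 0]}, {"translation": [0, 0, 0], "rotation": [0, 0, 0]}, {"translation": [0, 0, 0], "rotation": [0, 0, 0]}, {"translation": [0, 0, 0], "rotation": [0, 0, 0]}]}}

```text
t: 2.75
eef_pos: [0.5875, 0.0515, 0.0726]
ee_rot: [3.142, -0.0, -1.571]
force: [0.1, 0.2, 0.7]
width: 0.0007
gripper_force: 0.0
```

```bash
python3 - <<'E'
from h import *
f=[]
for n in ['scene','wrist','side','side']:
    s=get_state();f.append(s['force']);c=camera_model(n);im=grab_frame(n);cv2.imwrite(f'pics/c_{n}.png',im)
    print(n);find(im,c)
print(np.mean(f,0),s['eef_pos'])
a=cv2.imread('pics/c_scene.png')[160:360,200:460];b=cv2.imread('pics/c_side.png')[180:340,230:450]
cv2.imwrite('pics/c.png',np.hstack([cv2.resize(a,(400,300)),cv2.resize(b,(400,300))]))
E
```

```text
scene
blue [313 264  28  25 548] [326.6 276.5] [0.5916 0.0572 0.077 ]
yellow [417 330  32  31 789] [432.1 345.4] [0.5925 0.1945 0.077 ]
red [362 295  30  28 684] [376.4 308.6] [0.5915 0.1253 0.077 ]
wrist
blue [ 292  257   62   62 1969] [322.7 279.1] [0.5869 0.0452 0.077 ]
green [ 291  113   69   70 3773] [325.1 147.3] [ 0.5858 -0.0173  0.077 ]
yellow [    0     0   334   346 63498] [112.  147.9] [ 0.6807 -0.0175  0.077 ]
yellow [  483     0   157   235 29074] [566.4  99.1] [ 0.4815 -0.0382  0.077 ]
yellow [  32  382  127   51 4715] [ 92.7 402. ] [0.7136 0.1185 0.077 ]
red [309 384  26  38 524] [321.4 409.8] [0.5875 0.1224 0.077 ]
side
blue [321 245  21  18 314] [331.1 253.2] [0.5865 0.0454 0.077 ]
green [325 276  22  20 369] [335.6 285.7] [ 0.5856 -0.0237  0.077 ]
yellow [376 245  17  10 138] [383.9 249.4] [0.6649 0.0478 0.077 ]
side
blue [321 245  21  18 315] [331.2 253.3] [0.5865 0.0453 0.077 ]
green [325 276  22  20 364] [335.6 285.7] [ 0.5855 -0.0238  0.077 ]
yellow [375 245  18  10 139] [383.9 249.5] [0.6649 0.0477 0.077 ]
[-0.13808693  0.39219404 -0.0605466 ] [0.58745526 0.05145716 0.07260606]
```

View pics/c.png

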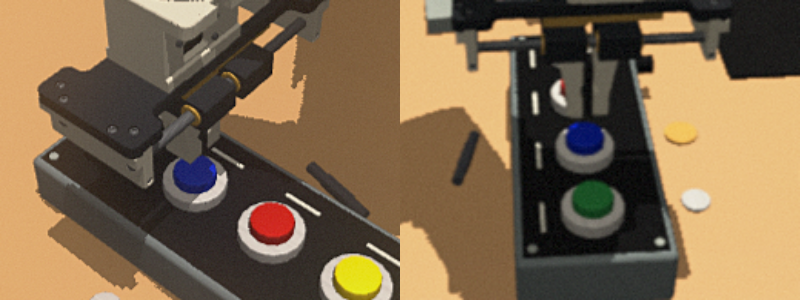

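The finger tip looks clear of the blue cap in both crops, and there's no contact force. I'll enlarge them to see the gap.

```bash
python3 - <<'E'
from h import *
from scipy.spatial.transform import Rotation as Ro
out=[]
for n,(x,y) in {'scene':(270,200),'side':(280,190)}.items():
    c=camera_model(n);im=cv2.imread(f'pics/c_{n}.png')
    R=np.array(c['rotation']);R=Ro.from_euler('xyz',R).as_matrix()
    im=cv2.resize(im[y:y+100,x:x+80 if n=='side' else x+80],None,fx=5,fy=5,interpolation=cv2.INTER_CUBIC)
    for P,col in(((.5875,.0515,.0726),(0,255,255)),((.587,.051,.077),(255,255,255))):
        p=R.T@(np.array(P)-c['xyz']);u=c['fx']*p[0]/p[2]+c['cx'];v=c['fy']*p[1]/p[2]+c['cy'];print(n,u,v)
        cv2.circle(im,(int((u-x)*5),int((v-y)*5)),3,col,1)
    out.append(im)
cv2.imwrite('pics/d.png',np.hstack(out))
E
```

```text
scene 325.0166344806592 274.3694377703377
scene 324.9380974221704 271.3289459306441
side 331.33730098106605 252.88568187571994
side 331.07766560495804 250.79056511381395
```

View pics/d.png

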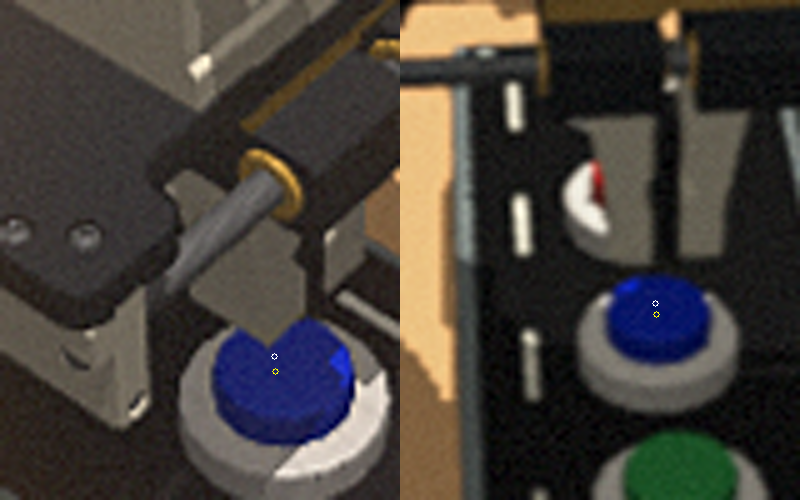

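```bash
python3 - <<'E'
from h import *
for w in(.019,.012,0):
    o1,d1=ray(camera_model('scene'),270+268/5,200+345/5); o2,d2=ray(camera_model('side'),280+322/5,190+258/5)
    o1=o1-[0,w/2,0]; o2=o2+[0,w/2,0]
    s=np.linalg.lstsq(np.c_[d1,-d2],o2-o1,rcond=None)[0]
    print(w,o1+s[0]*d1,o2+s[1]*d2)
for n,p in(('cap',((270+283/5,200+370/5),(280+257/5,190+311/5))),):
    o1,d1=ray(camera_model('scene'),*p[0]); o2,d2=ray(camera_model('side'),*p[1])
    s=np.linalg.lstsq(np.c_[d1,-d2],o2-o1,rcond=None)[0]; print(n,o1+s[0]*d1,o2+s[1]*d2)
E
```

```text
0.019 [0.60146897 0.05201254 0.10188678] [0.60469407 0.0505422  0.10061663]
0.012 [0.59979566 0.05407516 0.09930193] [0.60536224 0.05153732 0.09710962]
0 [0.59692712 0.05761109 0.09487076] [0.60650768 0.05324325 0.0910976 ]
cap [0.58655316 0.05301173 0.0735274 ] [0.58768808 0.05251137 0.07307148]
```

```bash
python3 - <<'E'
from h import *
o1,d1=ray(camera_model('scene'),296,285); o2,d2=ray(camera_model('side'),397.7,214.7)
s=np.linalg.lstsq(np.c_[d1,-d2],o2-o1,rcond=None)[0]; print(o1+s[0]*d1,o2+s[1]*d2)
s=get_state(); print(s['t'],s['q'],s['width'])
im=cv2.imread('pics/c_wrist.png'); cv2.imwrite('pics/e.png',im)
E
```

```text
[0.65646352 0.07369326 0.1369722 ] [0.68296488 0.06064229 0.12923468]
2.95 [ 4.18663797e-01  3.30167249e-01 -3.42385251e-01  2.06862079e-05
 -8.98291917e-01 -4.18669467e-01] 0.00028661893448338964
```

View pics/e.png

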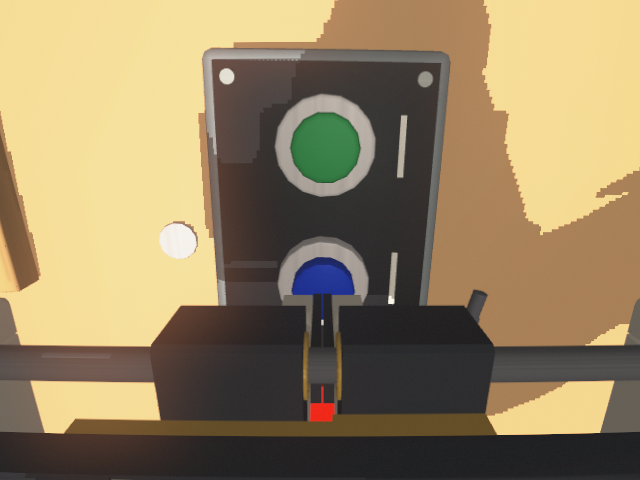

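The wrist view shows the shut tips at (322,295), and blue is not covered. Three independent sightings put the real tips at about z = 0.10, roughly 25 mm above the reported TCP. The cap hasn't moved and the force is zero, so blue hasn't been touched yet. I'll go down slowly and watch the force.

{"op": "apply_moves", "data": {"steps": [{"translation": [0, 0, -0.008], "rotation": [0, 0, 0]}, {"translation": [0, 0, -0.016], "rotation": [0, 0, 0]}, {"translation": [0, 0, -0.024], "rotation": [0, 0, 0]}, {"translation": [0, 0, -0.032], "rotation": [0, 0, 0]}, {"translation": [0, 0, -0.04], "rotation": [0, 0, 0]}, {"translation": [0, 0, -0.048], "rotation": [0, 0, 0]}, {"translation": [0, 0, -0.056], "rotation": [0, 0, 0]}, {"translation": [0, 0, -0.064], "rotation": [0, 0, 0]}, {"translation": [0, 0, -0.064], "rotation": [0, 0, 0]}, {"translation": [0, 0, -0.064], "rotation": [0, 0, 0]}]}}

```text
t: 3.78
eef_pos: [0.5874, 0.0514, 0.0565]
ee_rot: [3.141, -0.0, -1.571]
force: [0.1, 0.6, 0.4]
width: 0.0005
gripper_force: 0.0
```

```bash
python3 - <<'E'
from h import *
f=[]
for n in ['scene','side','side']:
    s=get_state();f.append(s['force']);c=camera_model(n);im=grab_frame(n);cv2.imwrite(f'pics/f_{n}.png',im)
print(np.round(f,2),s['eef_pos'])
a=cv2.imread('pics/f_scene.png')[200:300,270:350];b=cv2.imread('pics/f_side.png')[190:290,280:360]
cv2.imwrite('pics/f.png',np.hstack([cv2.resize(i,(400,500),interpolation=2) for i in(a,b)]))
E
```

```text
[[ 0.14  0.56  0.42]
 [ 0.07 -0.7  -0.98]
 [-0.04 -0.56 -0.15]] [0.58758026 0.05149614 0.05675657]
```

View pics/f.png

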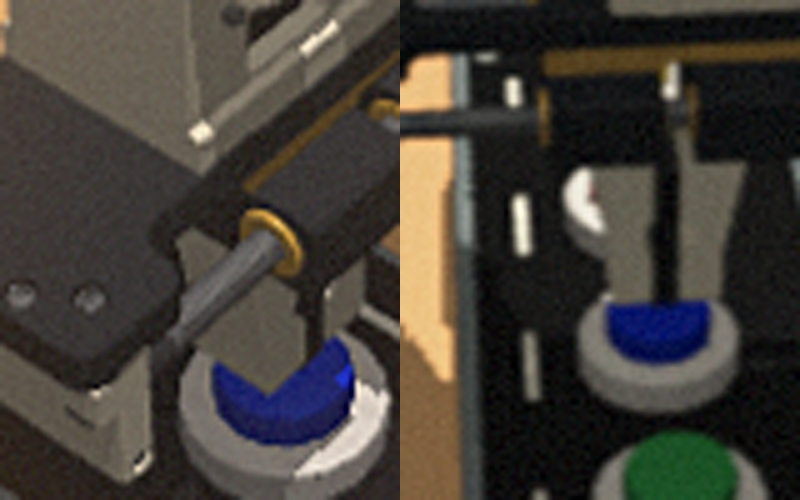

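The tips are now about 10 mm above the cap by the side view, at (667,302) in the crop. I'll continue slowly.

{"op": "apply_moves", "data": {"steps": [{"translation": [0, 0, -0.006], "rotation": [0, 0, 0]}, {"translation": [0, 0, -0.012], "rotation": [0, 0, 0]}, {"translation": [0, 0, -0.018], "rotation": [0, 0, 0]}, {"translation": [0, 0, -0.024], "rotation": [0, 0, 0]}, {"translation": [0, 0, -0.03], "rotation": [0, 0, 0]}, {"translation": [0, 0, -0.036], "rotation": [0, 0, 0]}, {"translation": [0, 0, -0.04], "rotation": [0, 0, 0]}, {"translation": [0, 0, -0.044], "rotation": [0, 0, 0]}, {"translation": [0, 0, -0.044], "rotation": [0, 0, 0]}, {"translation": [0, 0, -0.044], "rotation": [0, 0, 0]}]}}

```text
t: 4.77
eef_pos: [0.5875, 0.0515, 0.0458]
ee_rot: [3.142, -0.0, -1.571]
force: [0.0, 0.5, 3.6]
width: 0.0007
gripper_force: 1.6
```

```bash
cat > f.py <<'E'
from h import *
f=[]
for i in range(5):
    s=get_state();f.append(s['force']);grab_frame('side')
print(np.mean(f,0).round(2),s['eef_pos'],s['t'])
E
python3 f.py
```

```text
[-1.29 -0.15  3.17] [0.58746262 0.051461   0.04576603] 4.9667
```

Contact: 3.2 N, so the cap is about 3 mm down. I'll press 2.5 mm more.

{"op": "apply_moves", "data": {"steps": [{"translation": [0, 0, -0.005], "rotation": [0, 0, 0]}, {"translation": [0, 0, -0.01], "rotation": [0, 0, 0]}, {"translation": [0, 0, -0.01], "rotation": [0, 0, 0]}, {"translation": [0, 0, -0.01], "rotation": [0, 0, 0]}, {"translation": [0, 0, -0.01], "rotation": [0, 0, 0]}, {"translation": [0, 0, -0.01], "rotation": [0, 0, 0]}, {"translation": [0, 0, -0.01], "rotation": [0, 0, 0]}, {"translation": [0, 0, -0.01], "rotation": [0, 0, 0]}, {"translation": [0, 0, -0.01], "rotation": [0, 0, 0]}, {"translation": [0, 0, -0.01], "rotation": [0, 0, 0]}]}}

```text
t: 5.85
eef_pos: [0.5875, 0.0515, 0.0432]
ee_rot: [3.142, -0.0, -1.571]
force: [-2.0, -1.0, 4.3]
width: 0.0007
gripper_force: 2.3
```

```bash
python3 f.py
```

```text
[-1.98 -0.64  4.79] [0.58745965 0.05147027 0.04315113] 6.05
```

4.8 N means the cap is nearly at its stop. I'll give one more millimetre to be fully down, then lift clear.

{"op": "apply_moves", "data": {"steps": [{"translation": [0, 0, -0.004], "rotation": [0, 0, 0]}, {"translation": [0, 0, -0.004], "rotation": [0, 0, 0]}, {"translation": [0, 0, -0.004], "rotation": [0, 0, 0]}, {"translation": [0, 0, 0.02], "rotation": [0, 0, 0]}, {"translation": [0, 0, 0.06], "rotation": [0, 0, 0]}, {"translation": [0, 0, 0.1], "rotation": [0, 0, 0]}, {"translation": [0, 0, 0.14], "rotation": [0, 0, 0]}, {"translation": [0, 0, 0.14], "rotation": [0, 0, 0]}, {"translation": [0, 0, 0.14], "rotation": [0, 0, 0]}, {"translation": [0, 0, 0.14], "rotation": [0, 0, 0]}]}}

```text
t: 6.93
eef_pos: [0.5873, 0.0515, 0.0781]
ee_rot: [3.142, 0.0, -1.571]
force: [-0.0, -0.1, -0.4]
width: 0.0004
gripper_force: 0.0
```

Blue is released. Next I'll move over green (0.586, -0.018) and go down to just above the cap.

{"op": "apply_moves", "data": {"steps": [{"translation": [-0.002, -0.09, 0], "rotation": [0, 0, 0]}, {"translation": [-0.006, -0.18, 0], "rotation": [0, 0, 0]}, {"translation": [-0.006, -0.278, 0], "rotation": [0, 0, 0]}, {"translation": [-0.006, -0.278, 0], "rotation": [0, 0, 0]}, {"translation": [-0.006, -0.278, 0], "rotation": [0, 0, 0]}, {"translation": [-0.006, -0.278, -0.03], "rotation": [0, 0, 0]}, {"translation": [-0.006, -0.278, -0.06], "rotation": [0, 0, 0]}, {"translation": [-0.006, -0.278, -0.09], "rotation": [0, 0, 0]}, {"translation": [-0.006, -0.278, -0.09], "rotation": [0, 0, 0]}, {"translation": [-0.006, -0.278, -0.09], "rotation": [0, 0, 0]}]}}

```text
t: 7.77
eef_pos: [0.5854, -0.0177, 0.0546]
ee_rot: [3.14, -0.001, -1.57]
force: [-0.5, -0.4, -0.2]
width: 0.0008
gripper_force: 0.0
```

```bash
python3 - <<'E'
from h import *
s=get_state();print(s['eef_pos'],s['force'])
ims=[grab_frame(n) for n in('scene','side')]
find(ims[0],camera_model('scene'))
cv2.imwrite('pics/g.png',np.hstack([cv2.resize(i,(400,500),interpolation=2) for i in(ims[0][190:310,250:346],ims[1][210:330,280:376])]))
E
```

```text
[ 0.58537227 -0.01766734  0.05462162] [-0.45331512 -0.43017338 -0.18603687]
blue [313 263  28  26 597] [326.4 275.5] [0.5906 0.0561 0.077 ]
green [268 239  27  19 305] [282.2 249.3] [ 0.5932 -0.008   0.077 ]
yellow [416 330  33  31 792] [432.  345.4] [0.5925 0.1945 0.077 ]
red [362 295  30  28 683] [376.4 308.6] [0.5916 0.1253 0.077 ]
```

View pics/g.png

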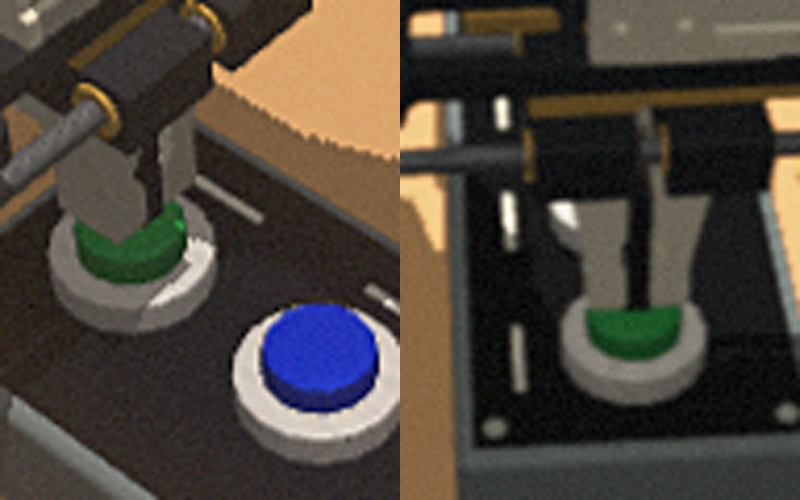

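The tips are centred over green, at (120,235) in the scene crop, and blue is back up with its mask identical to the start. I'll press green to the same depth as blue.

{"op": "apply_moves", "data": {"steps": [{"translation": [0, 0, -0.01], "rotation": [0, 0, 0]}, {"translation": [0, 0, -0.02], "rotation": [0, 0, 0]}, {"translation": [0, 0, -0.03], "rotation": [0, 0, 0]}, {"translation": [0, 0, -0.038], "rotation": [0, 0, 0]}, {"translation": [0, 0, -0.044], "rotation": [0, 0, 0]}, {"translation": [0, 0, -0.049], "rotation": [0, 0, 0]}, {"translation": [0, 0, -0.049], "rotation": [0, 0, 0]}, {"translation": [0, 0, -0.049], "rotation": [0, 0, 0]}, {"translation": [0, 0, -0.049], "rotation": [0, 0, 0]}, {"translation": [0, 0, -0.049], "rotation": [0, 0, 0]}]}}

```text
t: 8.7
eef_pos: [0.5861, -0.0179, 0.0436]
ee_rot: [-3.141, 0.0, -1.571]
force: [-0.5, 1.2, 3.3]
width: 0.0003
gripper_force: 2.2
```

```bash
python3 f.py
```

```text
[-0.38  1.27  3.64] [ 0.58616868 -0.01795256  0.04353491] 8.9
```

{"op": "apply_moves", "data": {"steps": [{"translation": [0, 0, -0.006], "rotation": [0, 0, 0]}, {"translation": [0, 0, -0.006], "rotation": [0, 0, 0]}, {"translation": [0, 0, -0.006], "rotation": [0, 0, 0]}, {"translation": [0, 0, -0.006], "rotation": [0, 0, 0]}, {"translation": [0, 0, -0.006], "rotation": [0, 0, 0]}, {"translation": [0, 0, -0.006], "rotation": [0, 0, 0]}, {"translation": [0, 0, -0.006], "rotation": [0, 0, 0]}, {"translation": [0, 0, -0.006], "rotation": [0, 0, 0]}, {"translation": [0, 0, -0.006], "rotation": [0, 0, 0]}, {"translation": [0, 0, -0.006], "rotation": [0, 0, 0]}]}}

```text
t: 9.78
eef_pos: [0.5862, -0.018, 0.0428]
ee_rot: [-3.141, -0.0, -1.57]
force: [-3.5, 1.9, 11.5]
width: 0.0007
gripper_force: 5.7
```

```bash
python3 f.py
```

```text
[-3.06  2.1  11.34] [ 0.58623847 -0.01796046  0.04279768] 9.9833
```

At 11 N green is on its stop. I'll lift clear.

{"op": "apply_moves", "data": {"steps": [{"translation": [0, 0, 0.03], "rotation": [0, 0, 0]}, {"translation": [0, 0, 0.08], "rotation": [0, 0, 0]}, {"translation": [0, 0, 0.14], "rotation": [0, 0, 0]}, {"translation": [0, 0, 0.22], "rotation": [0, 0, 0]}, {"translation": [0, 0, 0.3], "rotation": [0, 0, 0]}, {"translation": [0, 0, 0.4], "rotation": [0, 0, 0]}, {"translation": [0, 0, 0.4], "rotation": [0, 0, 0]}, {"translation": [0, 0, 0.4], "rotation": [0, 0, 0]}, {"translation": [0, 0, 0.4], "rotation": [0, 0, 0]}, {"translation": [0, 0, 0.4], "rotation": [0, 0, 0]}]}}

```text
t: 10.87
eef_pos: [0.585, -0.0182, 0.1407]
ee_rot: [3.139, -0.0, -1.571]
force: [-0.2, 0.1, -0.0]
width: -0.0
gripper_force: 0.0
```

```bash
python3 - <<'E'
from h import *
find(grab_frame('scene'),camera_model('scene'));find(grab_frame('side'),camera_model('side'))
s=get_state();print(s['eef_pos'],s['force'],s['t']);print(job_done())
E
```

```text
blue [313 263  28  26 596] [326.4 275.5] [0.5906 0.0561 0.077 ]
green [268 234  27  24 512] [281.  245.5] [ 0.5896 -0.0132  0.077 ]
yellow [416 330  32  31 788] [432.  345.4] [0.5926 0.1945 0.077 ]
red [362 295  30  28 686] [376.4 308.6] [0.5915 0.1253 0.077 ]
blue [322 244  20  19 315] [331.2 252.8] [0.5867 0.0464 0.077 ]
green [325 276  22  20 370] [335.7 285.5] [ 0.5858 -0.0234  0.077 ]
yellow [376 245  17  11 141] [384.  249.6] [0.665  0.0474 0.077 ]
yellow [316 197   6  12  62] [318.5 202.3] [0.5789 0.1826 0.077 ]
red [318 219   7  14  80] [321.4 225.3] [0.5783 0.116  0.077 ]
[ 0.58526054 -0.01820947  0.14076324] [ 0.0678407   0.15622594 -0.34832239] 10.9667
the job is handed in; nothing more can be done
None
```

I pressed blue and then green to the bottom, both sprang back up, yellow and red were not touched, and I handed the job in at about 11 s with the arm clear; no verdict came back.

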